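# Find the unmarked catch of the gauge case and open it

### The job

Open the black-fronted gauge case with the pale metal lid, so that the two master gauges inside can settle to room temperature. Its catch is unmarked: feel along the black groove in front of the lid with a fingertip until it drops into the notch, press down inside the notch until the lid pops ajar, then push the lid back until it rests fully open, and leave it so. Only touch, press and push: do not take hold of the lid, lift or shift the case or lean hard on it, and leave everything else on the bench where it stands.

Things in the scene. Friction and masses are not known exactly. Their poses are not given: they have to be found in the camera images.
- gauge_case: Loose case with a black front and a pale lid, 300 (its y) x 175 (its x) x 56 mm high, 3 kg; origin at the centre of its underside, its front (-x) faces the robot. The front 52 mm is a black deck 46 mm above the bench, with the groove in it (middle line at x = -60.5 mm); behind it, from x = -34 to +86 mm, lies the 10 mm lid, its top 56 mm above the bench when shut.
- groove_left (a point): Middle of the left (+y) end of the groove, on its floor, 34 mm above the bench. The groove is open above, 124 mm long (case y), 42 mm wide (case x) and 12 mm deep from the deck; its floor is rigid except in the notch.
- groove_right (a point): Middle of the right (-y) end of the groove, on its floor. Somewhere between the two ends lies the notch, as wide as the groove and 44 mm long (along y), black on black, in a different place on every case: its middle is 22 to 102 mm from either end. A sprung pad fills it, its top 2 mm below the floor of the groove.
- catch (a joint): How far the pad in the notch is pressed down, m: 0 at rest (pad top 2 mm below the groove's floor), 0.008 at its stop (10 mm below the floor). It takes 3 N to start and 7 N at the stop; at about 0.004 it lets go of the lid; it springs back when released.
- lid (a joint): Angle of the lid about its hinge, rad: 0 shut; about 0.5 ajar, where the pop-up springs push it once the catch has let go; 1.83 at its stop, leaning back beyond upright, where its own weight (0.24 kg) keeps it. Short of upright (1.57) it falls back to ajar when let go.
- lid_hinge (a point): Middle of the lid's hinge line, which runs along the case's y at the back of the case, 80 mm behind its origin and 46 mm above the bench.
- lid_edge (a point): Middle of the lid's front edge, half-way up its 10 mm thickness; it moves with the lid at 114 mm from the hinge line. Its x points from the edge to the hinge, its z out of the lid's outer face. Under the lid a steel strip along the middle 120 mm stands out 10 mm, 14 to 23 mm from the edge.
- nut_jar: Bystander: white jar with a ribbed lid, 44 mm across, 61 mm high; origin at the centre of its foot.
- threadlock: Bystander: small red bottle with a blue cap, 29 mm across, 96 mm high; origin at the centre of its foot.
- loupe: Bystander: black inspection loupe, 37 mm across, 38 mm high; origin at the centre of its foot.

How it is judged:
By the outcome, as a careful person would: the job done as asked, in the order asked, and still so for the second after the job is handed in, with the robot touching nothing.
It also fails if it takes over 54 s, if anything falls off the work surface, if the arm or the gripper's body presses on something with over 40 N, if the wrist force passes 120 N, or if a joint passes its speed limit or range.

### The arm

A 6-joint arm with a two-finger parallel gripper is mounted at the origin on a cart in front of the work surface, level with it; the furniture and walls round the work are solid. World frame = base frame: x ahead of the robot, y to its left, z up, the work surface at z = 0. Lengths are in mm, angles in rad, forces in N, time in s.
With the tool pointing down it reaches from about 275 to 750 mm from the base axis. Payload 10.2 kg.
Tool frame: the origin (TCP) lies at the very end of the fingers, on their centre line; the grasp point (between the pads) lies 19 mm behind it; x points along the fingers, y is the direction in which the jaws open and shut, and the axes are right-handed (so a half turn about x gives the same grasp; the last joint's range is limited). The gripper opens to 85 mm and grips with 20 to 120 N. Pads are 22 mm wide; open, the fingers measure 114 mm over their backs; the gripper's body (76 mm by 85 mm) begins 54 mm behind the grasp point. The pads swing forward as they close: fully open they stand 13 mm farther back than shut.
Start: joints at [-0.223, 0.313, 1.498, -0, 1.331, -0.223], TCP at [525.006, -0.013, 231.294] pointing down, gripper open.
Joint ranges: [-2.94, 2.94], [-0.97, 2.17], [0.19, 2.56], [-1.23, 4.37], [0.02, 3.11], [-2.88, 2.88]. Speed limits (rad/s): [2.39, 2.39, 3.01, 3.14, 3.14, 3.14].

### API

Orientations are given as a unit quaternion [w, x, y, z].
In Python, from rig import ctrl, viewer, order gives the robot as it stands. The module is installed in compiled form; this text tells all that it offers.
- The arm moves only by the tool carry_out, never from a script. Its argument "deltas" is a list of rows, each a list of 7 numbers: the gripper command: -1 is fully open, 1 is shut, values between are in proportion, then the shift along the tool's x, y, z in mm, then the turn, a rotation vector about the tool's x, y, z in degrees. A call has exactly 5 rows; each row is the pose to reach, as a shift and turn from the pose commanded when the call began, along the tool's axes at that moment; what a row does not reach only later rows make up. A row lasts 1/8 s, in which the tool goes at most 62.5 mm and 10.7 degrees, less where a joint would pass 70% of its speed; a pose out of reach is approached as far as the arm can. A call with a gripper value outside its range is refused whole. The fingers move at their own pace and stop on an object; "newtons" is the grip in N (left out, the last holds). Time passes only in rows, so rows that repeat a pose let the fingers close, or fill a call up. It gives the time, the measured TCP pose, the force and the opening at its end, in the units of the state.
- ctrl.sense(): the state, without advancing time (a new reading comes with each control period).
- viewer.capture(name): name is "scene" or "side" or "wrist"; returns the picture (480x640x3 uint8, red, green, blue); there is no depth.
- viewer.calibration(name): a dict with "fx", "fy", "cx", "cy" (pixels), "xyz" and "attitude" of the camera in the world; the wrist camera has in their place "T_tool_cam" (4x4, takes a point from camera to tool coordinates, whose origin is the TCP and whose axes are the tool frame's). Camera axes: x right, y down, z forward; pixel columns grow to the right and rows downward; lengths in mm; the calibration is good to about 2 mm. A picture is of the moment at which its call begins: read the wrist's pose just before it. calibration takes no time and is no camera call.
- order.finish_job(): hands the job in, once; it reports no verdict.
The state is a dict: "time_s": time; "joints": joint angles; "dq": joint speeds; "tau": joint torques, N m; "eef_pos": TCP position; "ee_rot": TCP orientation; "force": force on the tool from outside, world axes, zero at the start; "wrist_torque": the same for the moment, N m; "grip_width": opening from 0.0 (shut) to 1.0 (fully open).
Only numpy, scipy, OpenCV 4.12 (cv2) and the standard library are available. Lean on these libraries where they do the work, as an engineer would, in place of code of your own. Each camera call takes 0.05 s, during which the arm holds its last target. There are 200 camera calls.

## Working session

There is one attempt and no reset: what is moved stays moved. The work goes in short steps, Python scripts to look and compute and a tool call to move; the robot and the scene stay as the last step left them, time stands still between calls to the robot, and variables do not carry over. Pictures are saved under pics/ and viewed, about 8 in all and at most 12, crops included, and the job is handed in when it is done.

Besides the shell and the picture viewer there is one more tool, called after "Request:" by a JSON object that holds its "op" and its "data". carry_out: Moves the arm, as the interface text tells. Its arguments: {"type":"object","properties":{"deltas":{"type":"array"},"newtons":{"type":"number"}},"required":["deltas"]}

```bash
mkdir -p pics; cat > h.py <<'E'
import numpy as np, cv2
from rig import ctrl, viewer, order
from scipy.spatial.transform import Rotation as R
def q2R(q): return R.from_quat([q[1],q[2],q[3],q[0]]).as_matrix()
def cam(name, s=None):
    c=viewer.calibration(name); K=np.array([[c['fx'],0,c['cx']],[0,c['fy'],c['cy']],[0,0,1]])
    if 'T_tool_cam' in c:
        T=np.eye(4); T[:3,:3]=q2R(s['ee_rot']); T[:3,3]=s['eef_pos']; M=T@np.array(c['T_tool_cam'])
        return K,M[:3,:3],M[:3,3]
    a=np.array(c['attitude']); 
    return K,(a if a.shape==(3,3) else q2R(a)),np.array(c['xyz'])
def pix2w(C,uv,z):
    K,Rm,p=C; d=Rm@np.linalg.inv(K)@np.array([uv[0],uv[1],1.]); return p+d*(z-p[2])/d[2]
def w2pix(C,P):
    K,Rm,p=C; v=K@(Rm.T@(np.array(P)-p)); return v[:2]/v[2]
def snap(name,f):
    s=ctrl.sense(); im=viewer.capture(name); cv2.imwrite('pics/'+f,im[:,:,::-1]); return im,cam(name,s)
E
python3 - <<'E'
from h import *
s=ctrl.sense(); print(s)
for n in ['scene','side','wrist']:
    im,C=snap(n,n+'0.png'); print(n,viewer.calibration(n))
E
```

```text
{'time_s': 0.0, 'joints': array([-2.23404786e-01,  3.13432103e-01,  1.49842623e+00, -1.80754597e-06,
        1.33100052e+00, -2.23401670e-01]), 'dq': array([-3.59750703e-04,  4.78279971e-04,  1.26261992e-04, -6.03478250e-06,
       -3.07958579e-04,  5.74123369e-04]), 'tau': array([-5.78409599e-04, -4.12261176e+01, -2.59742296e+01, -3.58453699e-04,
        4.11797926e-03, -1.23038126e-05]), 'eef_pos': array([5.24746389e+02, 4.24814071e-02, 2.30748318e+02]), 'ee_rot': array([ 0.49962074,  0.49976149,  0.50037771, -0.50023965]), 'force': array([-0.08561981,  0.12474327, -0.48265162]), 'wrist_torque': array([-0.02676628,  0.05421677,  0.01203079]), 'grip_width': 1.0033690019236345}
scene {'fx': 450.27287816927185, 'fy': 450.27287816927185, 'cx': 323.5328726978047, 'cy': 240.0443713330361, 'xyz': array([   8.94722064, -530.91740167,  690.81890484]), 'attitude': array([-0.39061065,  0.83639288, -0.34971155,  0.15991282])}
side {'fx': 523.9762615262397, 'fy': 523.9762615262397, 'cx': 326.2847917157939, 'cy': 240.57167421796603, 'xyz': array([553.81222299, 896.711846  , 765.63856243]), 'attitude': array([ 0.00091818,  0.00120386,  0.89377886, -0.44850537])}
wrist {'fx': 396.96079824483877, 'fy': 396.96079824483877, 'cx': 312.3315870661151, 'cy': 238.43464243420664, 'T_tool_cam': array([[-9.32307855e-04, -3.26132159e-01,  9.45323725e-01,
        -1.41345377e+02],
       [ 9.99998948e-01, -1.35441597e-03,  5.18963247e-04,
        -4.10183637e-02],
       [ 1.11111094e-03,  9.45323215e-01,  3.26133079e-01,
        -8.40930318e+01],
       [ 0.00000000e+00,  0.00000000e+00,  0.00000000e+00,
         1.00000000e+00]])}
```

View pics/scene0.png

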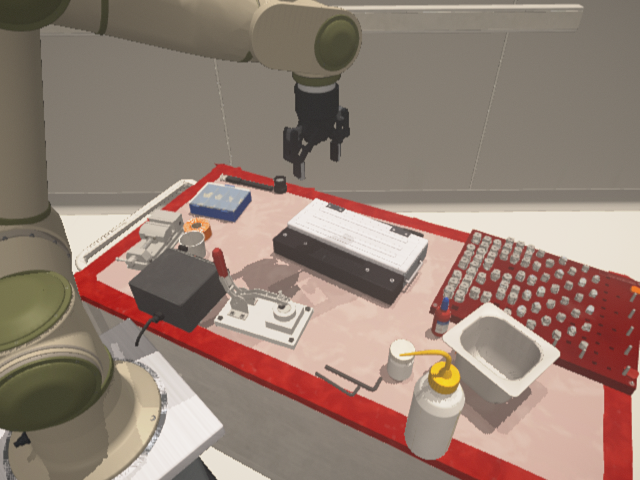

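View pics/wrist0.png

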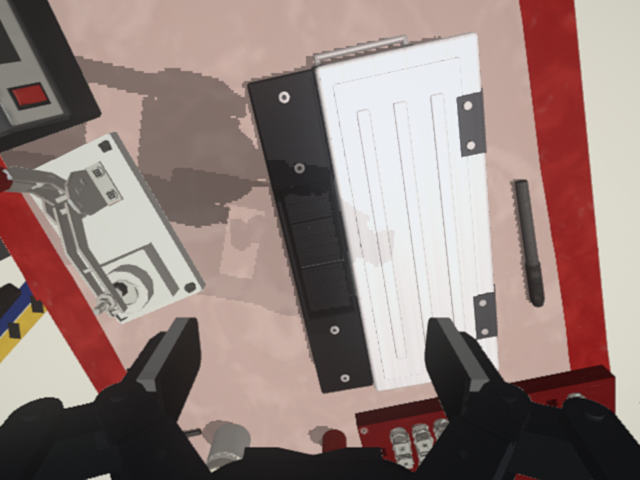

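View pics/side0.png

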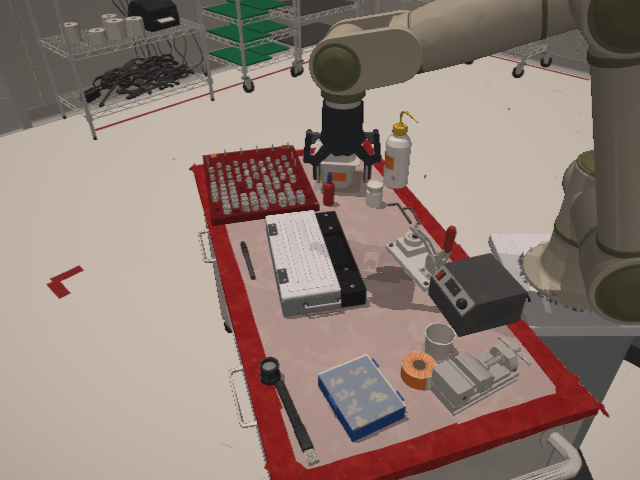

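The wrist view shows the deck's front corners at about (248,83) and (322,392), and the lid's top corners at (316,68), (476,34) and (374,390). The groove runs from about row 185 to row 315. I'll fit the case pose and look at an enhanced crop.

```bash
python3 - <<'E'
from h import *
from scipy.optimize import least_squares
s=ctrl.sense(); C=cam('wrist',s)
obs=[((-86,150,46),(248,83)),((-86,-150,46),(322,392)),((-34,150,56),(316,68)),((86,150,56),(476,34)),((-34,-150,56),(374,390))]
def W(p,x): c,n=np.cos(p[2]),np.sin(p[2]); return np.array([p[0]+c*x[0]-n*x[1],p[1]+n*x[0]+c*x[1],x[2]])
f=lambda p:np.concatenate([w2pix(C,W(p,x))-u for x,u in obs])
r=least_squares(f,[530,0,0]);p=r.x;print(p,np.degrees(p[2]),r.fun.round(1))
for n,x in dict(L=(-60.5,62,34),Rr=(-60.5,-62,34),hinge=(80,0,46)).items(): print(n,W(p,x),w2pix(C,W(p,x)))
for x in obs: print(w2pix(cam('scene'),W(p,x[0])), w2pix(cam('side'),W(p,x[0])))
print(q2R(s['ee_rot']).round(3))
im=cv2.imread('pics/wrist0.png')[150:340,240:400]
im=np.clip(im.astype(float)*3.5,0,255).astype('uint8')
cv2.imwrite('pics/crop0.png',cv2.resize(im,None,fx=3,fy=3,interpolation=cv2.INTER_CUBIC))
E
```

```text
[ 5.88814339e+02 -3.23921872e+01  1.96332222e-01] 11.249007722327805 [-0.6 -0.5 -0.6  4.  -1.9 -1.   2.9 -2.8 -0.   4.7]
L [517.382078    16.61477282  34.        ] [303.67653394 184.49597385]
Rr [ 541.57117169 -105.00302089   34.        ] [329.88886267 309.74134057]
hinge [667.27743142 -16.78632029  46.        ] [478.06514662 225.51666292]
[272.41701513 238.16499501] [365.20056906 289.18401517]
[392.96222715 291.89988803] [334.54352843 209.93969609]
[286.20884762 222.68008415] [340.41562238 288.93781231]
[315.63867967 197.64924511] [281.25654727 297.0510764 ]
[405.15571273 272.65553553] [313.94941123 208.8750105 ]
[[-0.001  1.     0.   ]
 [ 0.     0.    -1.   ]
 [-1.    -0.001 -0.   ]]
```

View pics/crop0.png

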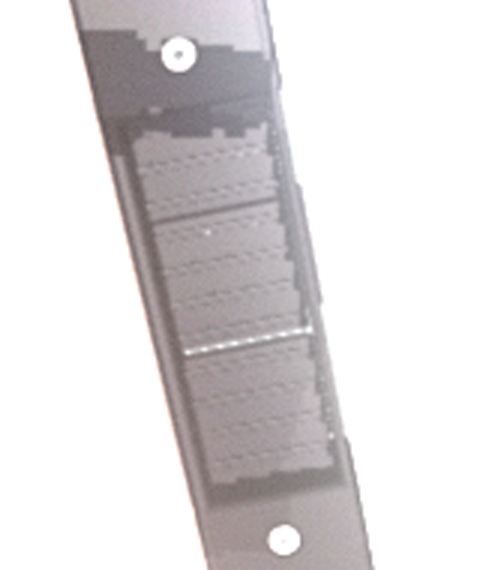

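The crop shows faint cross-lines at crop rows ~216 (dark) and ~343 (bright). That puts a possible notch near case y ≈ +4. I'll test it by feel, starting left of it with the gripper shut, turned to match the case and tilted 10° toward the robot.

Request:
{"op": "carry_out", "data": {"deltas": [[1, 20, -1, 0, -4, 0, 3], [1, 60, -3, 0, -8, 0.6, 7], [1, 100, -5, 0, -11.2, 1, 10], [1, 135, -6, 0, -11.2, 1, 10], [1, 155, -6, 0, -11.2, 1, 10]], "newtons": 20}}

```text
time_s: 0.78
eef_pos: [518.1, 0.1, 74.5]
ee_rot: [0.583, 0.495, 0.506, -0.4]
force: [-0.1, 0.0, -0.0]
grip_width: 0.002
```

```bash
python3 - <<'E'
from h import *
im,C=snap('wrist','w1.png'); s=ctrl.sense(); print(s['time_s'],s['eef_pos'],s['force'],s['grip_width']); print(q2R(s['ee_rot']).round(3))
P=lambda x:np.array([588.8+.9808*x[0]-.1951*x[1],-32.4+.1951*x[0]+.9808*x[1],x[2]])
for x in [(-60.5,62,34),(-60.5,-62,34),(-39.5,62,46),(-81.5,-62,46),(-81.5,62,46)]: print(w2pix(C,P(x)))
E
```

```text
0.825 [5.17198899e+02 3.24469275e-01 7.26990588e+01] [-2.44515402 -0.28682004 -2.4360821 ] 0.0003640188694636694
[[ 0.166  0.967  0.195]
 [ 0.036  0.191 -0.981]
 [-0.986  0.169 -0.003]]
[303.55014949 248.24539237]
[305.49163261 445.2244012 ]
[351.70948664 254.23525384]
[271.41876597 468.11910808]
[261.65507767 260.25244916]
```

View pics/w1.png

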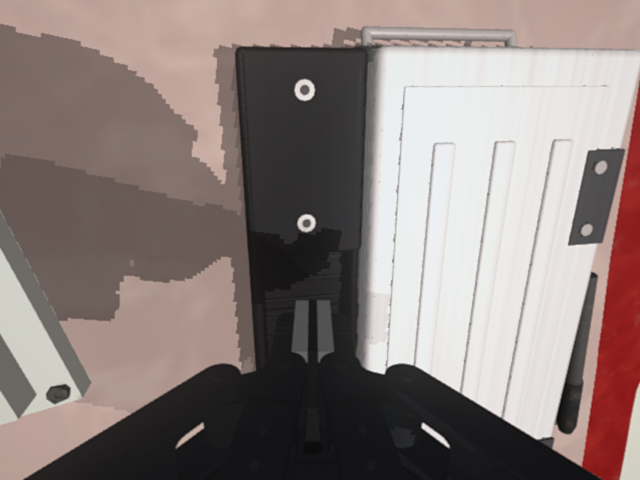

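The view confirms the alignment: the shut fingertips at u≈313 are over the groove, which is centred at u≈305. Descending.

Request:
{"op": "carry_out", "data": {"deltas": [[1, 10, -1, 0, 0, 0, 0], [1, 20, -2, 0, 0, 0, 0], [1, 30, -3.5, 0, 0, 0, 0], [1, 33.5, -4, 0, 0, 0, 0], [1, 33.5, -4, 0, 0, 0, 0]]}}

```text
time_s: 1.45
eef_pos: [520.9, 0.4, 42.5]
ee_rot: [0.584, 0.495, 0.505, -0.399]
force: [1.0, 0.3, -0.4]
grip_width: -0.0
```

Request:
{"op": "carry_out", "data": {"deltas": [[1, 2, -0.3, 0, 0, 0, 0], [1, 4, -0.7, 0, 0, 0, 0], [1, 6, -1, 0, 0, 0, 0], [1, 7.5, -1.3, 0, 0, 0, 0], [1, 7.5, -1.3, 0, 0, 0, 0]]}}

```text
time_s: 2.08
eef_pos: [520.9, 0.4, 35.1]
ee_rot: [0.584, 0.495, 0.505, -0.399]
force: [-0.3, 0.2, 1.5]
grip_width: 0.001
```

Request:
{"op": "carry_out", "data": {"deltas": [[1, 0.3, 0, 0, 0, 0, 0], [1, 0.5, 0, 0, 0, 0, 0], [1, 0.5, 0, 0, 0, 0, 0], [1, 0.5, 0, 0, 0, 0, 0], [1, 0.5, 0, 0, 0, 0, 0]]}}

```text
time_s: 2.7
eef_pos: [521.0, 0.4, 34.8]
ee_rot: [0.584, 0.495, 0.505, -0.399]
force: [-3.0, -0.9, 6.7]
grip_width: -0.004
```

Floor contact at z=34.8 with about 7 N. I'll slide right along the groove.

Request:
{"op": "carry_out", "data": {"deltas": [[1, 0, 0, 3, 0, 0, 0], [1, 0, 0, 6, 0, 0, 0], [1, 0, 0, 9, 0, 0, 0], [1, 0, 0, 12, 0, 0, 0], [1, 0, 0, 12, 0, 0, 0]]}}

```text
time_s: 3.32
eef_pos: [523.6, -11.3, 34.9]
ee_rot: [0.584, 0.495, 0.505, -0.399]
force: [-1.2, 2.1, 5.2]
grip_width: -0.001
```

Request:
{"op": "carry_out", "data": {"deltas": [[1, 0, 0, 3, 0, 0, 0], [1, 0, 0, 6, 0, 0, 0], [1, 0, 0, 9, 0, 0, 0], [1, 0, 0, 12, 0, 0, 0], [1, 0, 0, 12, 0, 0, 0]]}}

```text
time_s: 3.95
eef_pos: [525.6, -23.6, 34.3]
ee_rot: [0.584, 0.495, 0.505, -0.399]
force: [-0.3, -1.2, 1.3]
grip_width: -0.006
```

Request:
{"op": "carry_out", "data": {"deltas": [[1, 0, 0, 3, 0, 0, 0], [1, 0, 0, 6, 0, 0, 0], [1, 0, 0, 9, 0, 0, 0], [1, 0, 0, 12, 0, 0, 0], [1, 0, 0, 12, 0, 0, 0]]}}

```text
time_s: 4.58
eef_pos: [528.0, -35.1, 34.5]
ee_rot: [0.584, 0.495, 0.505, -0.399]
force: [-0.9, -0.3, -0.5]
grip_width: -0.002
```

The force vanished after case y≈21, so the tip is over something lower. I'll go down 2 mm here to check.

Request:
{"op": "carry_out", "data": {"deltas": [[1, 0.4, 0, 0, 0, 0, 0], [1, 0.8, 0, 0, 0, 0, 0], [1, 1.2, -0.2, 0, 0, 0, 0], [1, 1.6, -0.3, 0, 0, 0, 0], [1, 1.6, -0.3, 0, 0, 0, 0]]}}

```text
time_s: 5.2
eef_pos: [528.0, -34.9, 33.0]
ee_rot: [0.584, 0.495, 0.505, -0.399]
force: [0.2, 1.3, 3.1]
grip_width: 0.001
```

The tip has dropped about 2 mm, onto the pad at z≈33.0. I'll move 6 mm further in to stay clear of the notch walls, then press.

Request:
{"op": "carry_out", "data": {"deltas": [[1, -0.3, 0, 2, 0, 0, 0], [1, -0.3, 0, 4, 0, 0, 0], [1, -0.3, 0, 6, 0, 0, 0], [1, -0.3, 0, 6, 0, 0, 0], [1, -0.3, 0, 6, 0, 0, 0]]}}

```text
time_s: 5.82
eef_pos: [529.2, -41.0, 33.2]
ee_rot: [0.584, 0.495, 0.505, -0.399]
force: [0.7, -0.4, 0.4]
grip_width: -0.002
```

Request:
{"op": "carry_out", "data": {"deltas": [[1, 1, -0.2, 0, 0, 0, 0], [1, 2, -0.4, 0, 0, 0, 0], [1, 3, -0.5, 0, 0, 0, 0], [1, 3.5, -0.6, 0, 0, 0, 0], [1, 3.5, -0.6, 0, 0, 0, 0]]}}

```text
time_s: 6.45
eef_pos: [529.2, -40.9, 29.6]
ee_rot: [0.584, 0.495, 0.505, -0.399]
force: [-0.8, -1.9, 4.4]
grip_width: 0.002
```

Request:
{"op": "carry_out", "data": {"deltas": [[1, 0.6, -0.1, 0, 0, 0, 0], [1, 1.2, -0.2, 0, 0, 0, 0], [1, 1.8, -0.3, 0, 0, 0, 0], [1, 2, -0.3, 0, 0, 0, 0], [1, 2, -0.3, 0, 0, 0, 0]]}}

```text
time_s: 7.08
eef_pos: [529.2, -40.9, 27.6]
ee_rot: [0.584, 0.495, 0.505, -0.399]
force: [-1.6, -2.0, 6.1]
grip_width: -0.003
```

```bash
python3 - <<'E'
from h import *
im,C=snap('scene','s2.png'); cv2.imwrite('pics/s2c.png',cv2.resize(im[150:330,230:470,::-1],None,fx=3,fy=3)); s=ctrl.sense(); print(s['eef_pos'],s['force'])
E
```

```text
[529.18899544 -40.86768178  27.60860287] [-1.27689015 -1.47732297  5.54834726]
```

View pics/s2c.png

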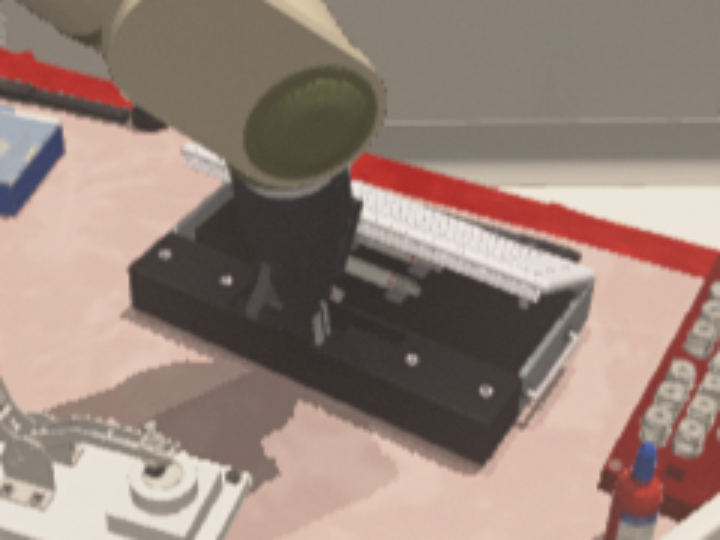

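The lid has popped ajar, and the open interior shows behind the deck. Next I'll raise the tip out of the notch, staying in front of the lid edge.

Request:
{"op": "carry_out", "data": {"deltas": [[1, -8, 1, 0, 0, 0, 0], [1, -20, 2, 0, 0, 0, 0], [1, -32, 4, 0, 0, 0, 0], [1, -44, 6, 0, 0, 0, 0], [1, -47, 6.5, 0, 0, 0, 0]]}}

```text
time_s: 7.75
eef_pos: [527.7, -41.2, 76.0]
ee_rot: [0.584, 0.495, 0.505, -0.399]
force: [-0.5, 0.1, -0.2]
grip_width: 0.001
```

Request:
{"op": "carry_out", "data": {"deltas": [[1, 1, 6, 0, 0, 0, 0], [1, 2, 12, 0, 0, 0, 0], [1, 3, 18, 0, 0, 0, 0], [1, 4, 24, 0, 0, 0, 0], [1, 5, 28, 0, 0, 0, 0]]}}

```text
time_s: 8.38
eef_pos: [555.7, -35.5, 74.9]
ee_rot: [0.584, 0.495, 0.505, -0.399]
force: [0.6, -0.6, 0.2]
grip_width: 0.0
```

Request:
{"op": "carry_out", "data": {"deltas": [[1, 1.4, 8, 0, 0, 0, 0], [1, -1.6, 14.5, 0, 0, 0, 0], [1, -8.4, 21.7, 0, 0, 0, 0], [1, -14.3, 29, 0, 0, 0, 0], [1, -20.2, 36, 0, 0, 0, 0]]}}

```text
time_s: 9.0
eef_pos: [586.9, -29.3, 101.3]
ee_rot: [0.583, 0.495, 0.505, -0.399]
force: [-0.8, -0.1, 0.0]
grip_width: 0.002
```

```bash
python3 - <<'E'
from h import *
im,C=snap('side','d3.png'); cv2.imwrite('pics/d3c.png',cv2.resize(im[130:330,220:440,::-1],None,fx=3,fy=3)); s=ctrl.sense(); print(s['eef_pos'],s['force'])
E
```

```text
[587.96123547 -29.33803973 102.37137363] [-1.13726007 -0.32510058  1.64718804]
```

View pics/d3c.png

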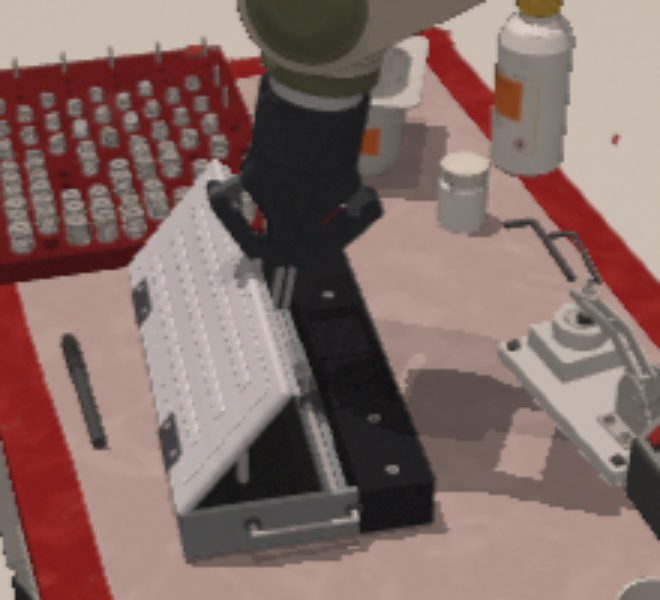

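The lid is at roughly 0.8 rad and resting on the finger. I'll keep following its arc, with the tip slightly nearer the edge so the knuckle stays clear.

Request:
{"op": "carry_out", "data": {"deltas": [[1, -7, 6.3, 0, 0, 0, 0], [1, -17.3, 17.2, 0, 0, 0, 0], [1, -20.9, 26, 0, 0, 0, 0], [1, -23.3, 35.5, 0, 0, 0, 0], [1, -24.4, 40.7, 0, 0, 0, 0]]}}

```text
time_s: 9.68
eef_pos: [622.3, -22.3, 132.2]
ee_rot: [0.584, 0.495, 0.505, -0.399]
force: [-1.6, 0.5, 0.7]
grip_width: 0.005
```

```bash
python3 - <<'E'
from h import *
im,C=snap('side','d4.png'); cv2.imwrite('pics/d4c.png',cv2.resize(im[130:330,220:440,::-1],None,fx=3,fy=3)); s=ctrl.sense(); print(s['eef_pos'],s['force'])
E
```

```text
[622.60875492 -22.29704923 132.38574458] [-1.27193012 -0.64380182  1.01920642]
```

View pics/d4c.png

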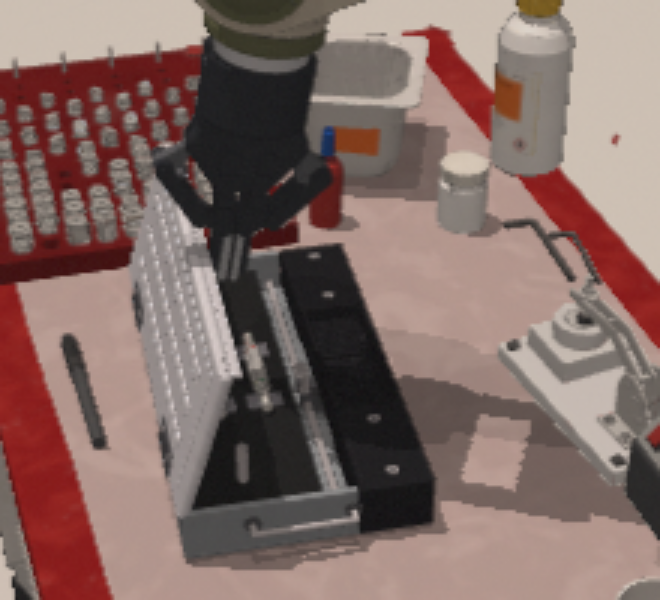

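The lid is at about 1.25 rad, with the fingers clean on its underside. Pushing on past upright.

Request:
{"op": "carry_out", "data": {"deltas": [[1, -2.2, 10.5, 0, 0, 0, 0], [1, -3.5, 20.9, 0, 0, 0, 0], [1, -2.8, 30, 0, 0, 0, 0], [1, -1.4, 37, 0, 0, 0, 0], [1, -0.4, 43, 0, 0, 0, 0]]}}

```text
time_s: 10.35
eef_pos: [663.6, -14.1, 139.9]
ee_rot: [0.583, 0.495, 0.505, -0.399]
force: [0.3, 0.9, -0.1]
grip_width: -0.0
```

```bash
python3 - <<'E'
from h import *
im,C=snap('side','d5.png'); cv2.imwrite('pics/d5c.png',cv2.resize(im[130:330,220:440,::-1],None,fx=3,fy=3)); s=ctrl.sense(); print(s['eef_pos'],s['force'])
E
```

```text
[664.03374624 -14.02285011 139.9342205 ] [ 0.12839565 -0.08058764 -0.62386528]
```

View pics/d5c.png

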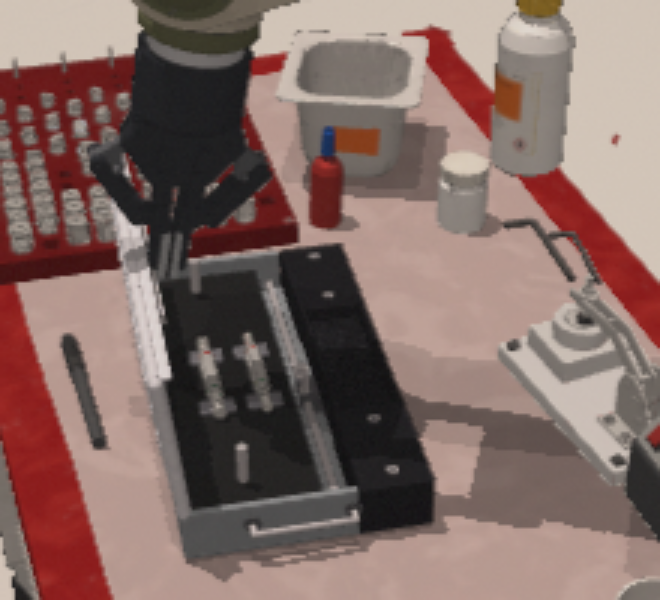

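The lid is past upright and the force is zero, so it seems to have fallen to its stop. A small nudge will confirm, then I'll go straight up and back.

Request:
{"op": "carry_out", "data": {"deltas": [[1, 0.5, 3, 0, 0, 0, 0], [1, 1, 6, 0, 0, 0, 0], [1, 1.5, 9, 0, 0, 0, 0], [1, 1.7, 10, 0, 0, 0, 0], [1, 1.7, 10, 0, 0, 0, 0]]}}

```text
time_s: 11.02
eef_pos: [673.2, -12.2, 140.1]
ee_rot: [0.584, 0.495, 0.505, -0.399]
force: [1.1, 0.3, 0.4]
grip_width: 0.004
```

Still no resistance, so the lid lies beyond the tip. Retreating up, then back.

Request:
{"op": "carry_out", "data": {"deltas": [[1, -10, -6, 0, 0, 0, 0], [1, -30, -5, 0, 0, 0, 0], [1, -55, -3, 0, 0, 0, 0], [1, -80, 0, 0, 0, 0, 0], [1, -90, 0, 0, 0, 0, 0]]}}

```text
time_s: 11.65
eef_pos: [657.8, -15.5, 230.9]
ee_rot: [0.584, 0.495, 0.504, -0.399]
force: [0.5, 0.4, -0.3]
grip_width: -0.0
```

Request:
{"op": "carry_out", "data": {"deltas": [[1, -5, -30, 0, 0, 0, 0], [1, -10, -70, 0, 0, 0, 0], [1, -15, -110, 0, 0, 0, 0], [1, -20, -150, 0, 0, 0, 0], [1, -20, -160, 0, 0, 0, 0]]}}

```text
time_s: 12.28
eef_pos: [498.1, -46.8, 220.5]
ee_rot: [0.583, 0.495, 0.505, -0.399]
force: [0.5, -0.9, -0.8]
grip_width: -0.001
```

```bash
python3 - <<'E'
from h import *
im,C=snap('side','d6.png'); cv2.imwrite('pics/d6c.png',cv2.resize(im[130:330,200:460,::-1],None,fx=3,fy=3)); s=ctrl.sense(); print(s['time_s'],s['eef_pos'],s['force'])
P=lambda x:np.array([588.8+.9808*x[0]-.1951*x[1],-32.4+.1951*x[0]+.9808*x[1],x[2]])
for th in (1.6,1.7,1.83): # underside corner at both ends
    print(th,[((w2pix(C,P((80-114*np.cos(th),y,46+114*np.sin(th))))-[200,130])*3).round() for y in (150,-150)])
E
```

```text
12.325 [498.21310581 -46.86413189 220.4308358 ] [ 0.46398828 -0.5209923  -0.32225968]
1.6 [array([239., 377.]), array([190., 140.])]
1.7 [array([221., 381.]), array([175., 143.])]
1.83 [array([198., 387.]), array([157., 148.])]
```

View pics/d6c.png

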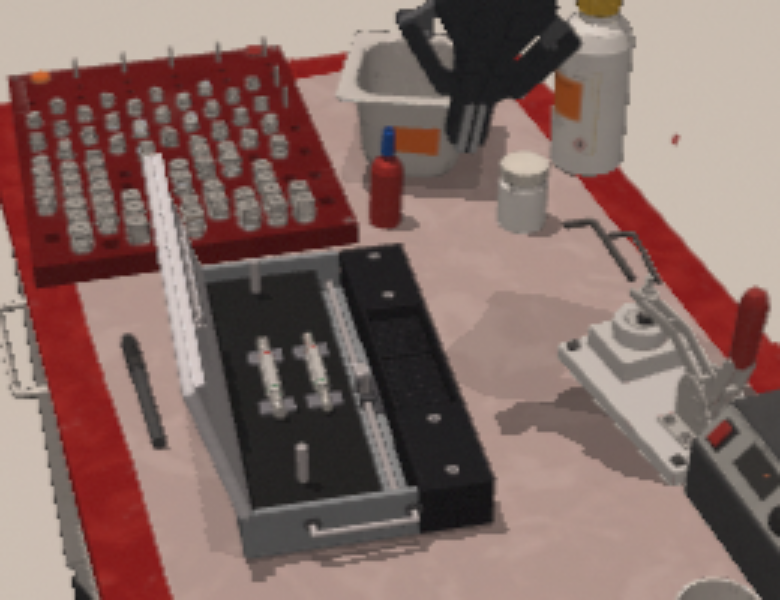

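The lid's edge runs from (202,385) to (160,152). That matches the prediction for 1.83 rad, (198,387) to (157,148). The arm is clear and the bystanders in view are standing where they were.

```bash
python3 -c "
from rig import order; print(order.finish_job())"
```

```text
the job is handed in; nothing more can be done
None
```

The gauge case is open, with its lid resting at the back stop, and I handed the job in at about 12.3 s of the 54 s allowed.

- **Finding the catch:** With the gripper shut, I felt along the groove from the left at about 5–7 N. The fingertip dropped about 2 mm onto the pad near case y ≈ +9 mm. A faint pair of lines in the first camera picture had suggested a notch around y ≈ +4 mm.
- **Opening:** I moved a little further into the notch and pressed the pad down about 5.5 mm, at about 6 N, and the lid popped ajar. I then pushed the lid's underside along its arc until it passed upright, where it fell back on its own. I raised the arm and backed it clear.

**Last checks:**
- In the final side picture the lid edge lies within about 2 camera pixels of where it should be at 1.83 rad. That view also shows both gauges.
- The arm was touching nothing, with under 1 N measured at the wrist. The highest force in any reading was about 7 N.
- The case had not visibly moved, and the jar and the bottle stood where they were. The loupe was outside that last crop, so I didn't check it again, though the arm never went near it.
- My last nudge, meant to feel the lid against its stop, met no resistance because the lid was already beyond the fingertip. That the lid is at its stop therefore rests on the picture alone.

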